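# Close the bench gauge on the brass plug

### The job

Measure the brass plug: stand it upright on the bed of the bench gauge, between the two jaws, then slide the movable jaw by its black post until it bears on the plug and pushes the spring anvil back so that the red band on its stem goes into the block behind it. Let go and leave the plug held like that.

Things in the scene. Friction and masses are not known exactly. Their poses are not given: they have to be found in the camera images.
- brass_plug: The part to measure, a loose yellow brass plug, about 45 g: round base 25 mm in diameter and 11 mm high, with a square head 14 x 14 mm on it, 23 mm high in all. It stands on the bench, head up, near two grey threaded hex nipples (27x31x37 mm) that are not wanted. Origin: centre of its underside; z up.
- gauge: Bench gauge, fixed: flat grey bed 74 (x) by 190 (y) by 10 mm, yaw varies. Origin: centre of its underside; z up. Measures along its y. At its +y end a grey block (36 mm high over the bench), before it the spring anvil, a steel plate 34 mm wide (x), 1.5 to 21.5 mm above the bed, its face at y = +45 mm looking to -y. Opposite stands the jaw with an equal face; flat clear bed between.
- jaw_post (a point): Centre of the top of the black upright round post on the movable jaw, 71 mm above the bench; the post is 18 mm in diameter and rises from 35 mm. It stands 24 mm behind the jaw's face, at gauge x = 0, y = 21 mm minus gauge_jaw, on a dark carriage 50 mm wide (x), 36 mm long, its top 35 mm above the bench. Axes as the gauge's.
- gauge_jaw (a joint): Movable jaw, m: gap between its face and the anvil's face (anvil out). 0 = faces touch, at most 0.075; starts open at 0.052 to 0.070. Falls as the jaw slides toward the anvil (gauge +y). It slides with about 5 N of friction and stays where it is left; its post may be gripped or pushed.
- gauge_anvil (a joint): How far the spring anvil is pushed in (gauge +y), m: 0 = out, at most 0.016. Its spring takes 1 N to start, 2.8 N at the end, less than the jaw's friction, so the jaw holds it. The 4 mm red band on its 11 mm stem is inside the block from about 0.004. With the 25 mm plug between the faces it reads 0.025 minus gauge_jaw.

How it is judged (in metres and radians):
At the end, for the whole second after the job is handed in: The brass plug stands upright (within 8 degrees) on the gauge's bed between the two faces, within 16 mm of the middle of their width, at rest; the jaw is closed on it (below 24 mm) and the spring anvil is pushed in by more than 3 mm and stays so with the gauge bearing on the plug (x of brass_plug in the frame of gauge between -0.016 and 0.016 m and y of brass_plug in the frame of gauge between 0.025 and 0.052 m and z of brass_plug in the frame of gauge between 0.007 and 0.014 m and angle between brass_plug's own z axis and vertical below 0.15 rad and value of joint gauge_anvil above 0.003 m and value of joint gauge_jaw below 0.024 m and contact force between gauge and brass_plug above 0.2 N and linear speed of brass_plug below 0.02 m/s); the robot touches nothing.
It also fails if it takes over 40 s, if anything falls off the work surface, if the arm or the gripper's body presses on something with over 40 N, if the wrist force passes 120 N, or if a joint passes its speed limit or range.

### The arm

A 6-joint arm with a two-finger parallel gripper is mounted at the origin on a cart in front of the work surface, level with it; the furniture and walls round the work are solid. World frame = base frame: x ahead of the robot, y to its left, z up, the work surface at z = 0. Lengths are in mm, angles in rad, forces in N, time in s.
With the tool pointing down it reaches from about 350 to 800 mm from the base axis. Payload 7.3 kg.
Tool frame: the origin (TCP) lies at the very end of the fingers, on their centre line; the grasp point (between the pads) lies behind it (pinch_z is the z of the grasp point in the tool frame, in mm); z points along the fingers, y is the direction in which the jaws open and shut (so a half turn about z gives the same grasp; the last joint's range is limited). The gripper opens to 85 mm and grips with 20 to 120 N. Pads are 22 mm wide; open, the fingers measure 114 mm over their backs; the gripper's body (76 mm by 85 mm) begins 54 mm behind the grasp point. The pads swing forward as they close: fully open they stand 13 mm farther back than shut.
Start: joints at [1.177, 0.342, 1.524, -0, 1.275, -0.146], TCP at [128.751, 508.987, 231.322] pointing down, gripper open.
Joint ranges: [-2.53, 2.53], [-0.77, 2.02], [0.04, 2.7], [-1, 4.14], [0.28, 2.66], [-3.11, 3.11]. Speed limits (rad/s): [2.57, 2.57, 3.14, 3.14, 3.14, 3.14].

### API

Orientations are given as a unit quaternion [x, y, z, w].
In Python, from station import state, snapshot, hand_in, pinch_z gives the robot as it stands.
- The arm moves only by the tool servo_tool, never from a script. Its argument "deltas" is a list of rows, each a list of 7 numbers: the shift along the tool's x, y, z in m, then the turn, a rotation vector about the tool's x, y, z in degrees, then the closure, from 0 (fully open) to 1 (shut). In form: [[dx, dy, dz, rx, ry, rz, fingers], ...]. A call has 1 to 5 rows; each row shifts and turns the pose as measured when the row begins, along the tool's axes as they then stand; what a row does not reach is not made up. A row lasts 1/10 s, in which the tool goes at most 50 mm and 8.59 degrees, less where a joint would pass 70% of its speed; a pose out of reach is approached as far as the arm can. A call with a gripper value outside its range is refused whole. The fingers move at their own pace and stop on an object; "force" is the grip in N (left out, the last holds). Time passes only in rows, so rows that do not move let the fingers close. It gives the time, the measured TCP pose, the force and the opening at its end, in the units of the state.
- state(): the state, without advancing time (a new reading comes with each control period).
- snapshot(name): name is "scene" or "top" or "wrist"; returns a dict with "image" (480x640x3 uint8, red, green, blue), "depth" (480x640 float32, mm along the optical axis (not along the pixel's ray), 0 where there is no reading), "intrinsics" (3x3 intrinsics, pixels), "world_to_cam" (4x4, takes a point from world to camera coordinates). Camera axes: x right, y down, z forward; pixel columns grow to the right and rows downward; lengths in mm; the calibration is good to about 2 mm. A picture is of the moment at which its call begins.
- hand_in(): hands the job in, once; it reports no verdict.
The state is a dict: "clock": time; "q": joint angles; "qvel": joint speeds; "effort": joint torques, N m; "eef_pos": TCP position; "tool_rot": TCP orientation; "ft_force": force on the tool from outside, world axes, zero at the start; "moment": the same for the moment, N m; "grip_width": opening from 0.0 (shut) to 1.0 (fully open).
Only numpy, scipy, OpenCV 4.12 (cv2) and the standard library are available. Lean on these libraries where they do the work, as an engineer would, in place of code of your own. Each camera call takes 0.05 s, during which the arm holds its last target.

## Working session

There is one attempt and no reset: what is moved stays moved. The work goes in short steps, Python scripts to look and compute and a tool call to move; the robot and the scene stay as the last step left them, time stands still between calls to the robot, and variables do not carry over. Pictures are saved under pics/ and viewed, and the job is handed in when it is done.

Besides the shell and the picture viewer there is one more tool, called after "Emit:" in YAML: its name, and indented under it one key for each argument. servo_tool: Moves the arm, as the interface text tells. Its arguments: {"type":"object","properties":{"deltas":{"type":"array"},"force":{"type":"number"}},"required":["deltas"]}

```bash
mkdir -p pics; ls; cat > h.py <<'E'
import numpy as np, cv2, sys
sys.path.insert(0,'.')
from station import state, snapshot, hand_in, pinch_z
def snap(n,f):
    s=snapshot(n); cv2.imwrite('pics/'+f,cv2.cvtColor(s['image'],cv2.COLOR_RGB2BGR)); np.savez('pics/'+f[:-4]+'.npz',**s); return s
def ray(s,uv,z):
    K=np.array(s['intrinsics']);T=np.array(s['world_to_cam']);R=T[:3,:3];t=T[:3,3]
    c=-R.T@t; d=R.T@np.linalg.inv(K)@np.array([uv[0],uv[1],1.]); return c+d*(z-c[2])/d[2]
def pts(s):
    K=np.array(s['intrinsics']);T=np.array(s['world_to_cam']);R=T[:3,:3];t=T[:3,3]
    v,u=np.mgrid[:480,:640]; d=s['depth']
    P=np.stack([(u-K[0,2])/K[0,0]*d,(v-K[1,2])/K[1,1]*d,d],-1)
    return (P-t)@R
E
python3 - <<'E'
from h import *
print(state(), pinch_z)
for n in ('scene','top','wrist'):
    s=snap(n,n+'0.png'); print(n,s['intrinsics'],s['world_to_cam'])
E
```

```text
pics
{'clock': 0.0, 'q': array([ 1.17700669e+00,  3.42703415e-01,  1.52504991e+00,  2.25838787e-06,
        1.27539318e+00, -1.45995134e-01]), 'qvel': array([ 2.29849304e-03, -7.16072998e-05, -1.02379839e-03,  3.88207451e-04,
       -4.29633685e-05,  2.10322033e-04]), 'effort': array([-3.89114916e-06, -4.33681118e+01, -2.46008259e+01, -6.40619146e-05,
        7.92388018e-03, -1.72041598e-05]), 'eef_pos': array([128.57952719, 508.58391147, 230.62450117]), 'tool_rot': array([ 1.23580802e-01,  9.92334209e-01, -7.48515445e-04, -2.08191613e-04]), 'ft_force': array([-0.07361688, -0.37707975, -0.2866877 ]), 'moment': array([0.01498002, 0.04166866, 0.01632529]), 'grip_width': 0.999259835428127} -18.700000000000003
scene [[566.80766793   0.         323.34829145]
 [  0.         566.80766793 235.65426199]
 [  0.           0.           1.        ]] [[ 7.42678613e-01 -6.69399038e-01  1.82594089e-02 -4.61069245e+02]
 [-4.37879979e-01 -5.06083726e-01 -7.43061495e-01  1.64145371e+02]
 [ 5.06645440e-01  5.43860451e-01 -6.68973996e-01  7.48062485e+02]
 [ 0.00000000e+00  0.00000000e+00  0.00000000e+00  1.00000000e+00]]
top [[436.30371837   0.         317.43647903]
 [  0.         436.30371837 235.40553054]
 [  0.           0.           1.        ]] [[-1.07085939e-03 -9.99729038e-01  2.32530423e-02 -1.50429797e+02]
 [-9.88381530e-01 -2.47608993e-03 -1.51973088e-01  4.84672903e+02]
 [ 1.51989486e-01 -2.31456193e-02 -9.88111065e-01  8.47383903e+02]
 [ 0.00000000e+00  0.00000000e+00  0.00000000e+00  1.00000000e+00]]
wrist [[383.04197587   0.         319.21396251]
 [  0.         383.04197587 238.08000009]
 [  0.           0.           1.        ]] [[ 2.46407633e-01  9.69165933e-01 -8.19809222e-04 -5.24250742e+02]
 [ 9.29807525e-01 -2.36162088e-01  2.82286087e-01 -3.59373141e+01]
 [ 2.73388451e-01 -7.03197112e-02 -9.59329919e-01  3.80845577e+02]
 [ 0.00000000e+00  0.00000000e+00  0.00000000e+00  1.00000000e+00]]
```

View pics/scene0.png

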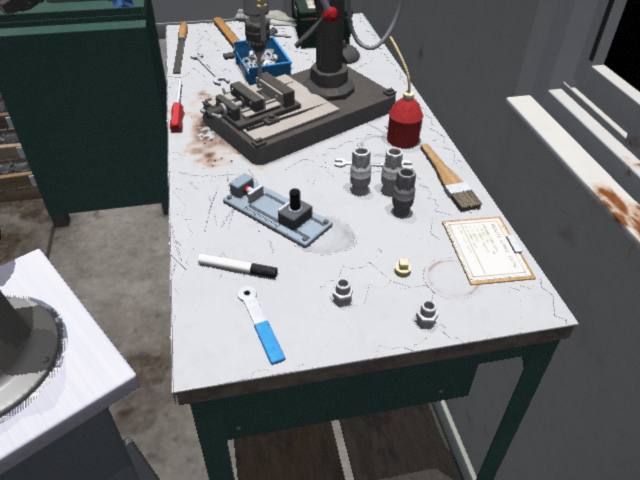

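View pics/top0.png

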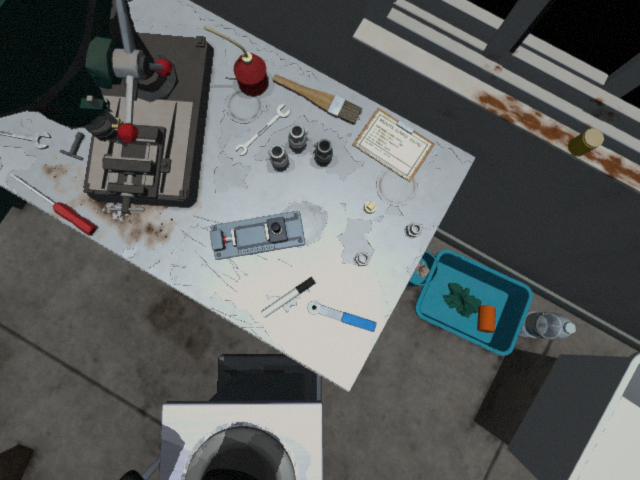

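View pics/wrist0.png

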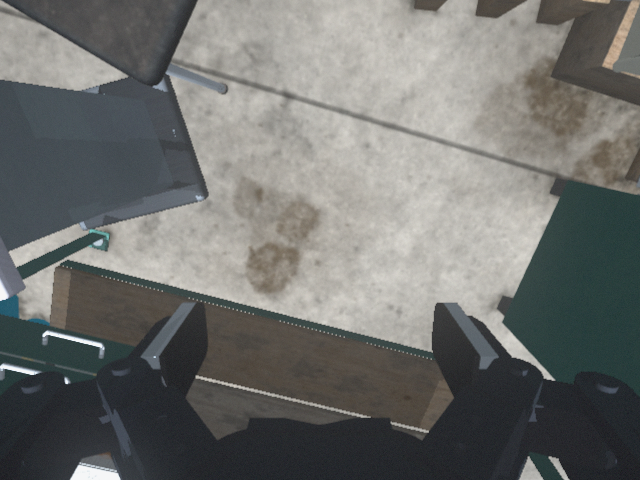

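```bash
python3 - <<'E'
from h import *
for n in('top','scene'):
    s=dict(np.load(f'pics/{n}0.npz'));im=s['image'];hsv=cv2.cvtColor(im,cv2.COLOR_RGB2HSV)
    P=pts(s)
    roi=np.zeros((480,640),bool)
    if n=='top': roi[190:225,355:390]=1
    else: roi[250:285,385:420]=1
    m=roi&(hsv[...,1]>70)&(hsv[...,0]>12)&(hsv[...,0]<38)
    v,u=np.nonzero(m);print(n,'plug px',len(u),u.mean(),v.mean(),u.min(),u.max(),v.min(),v.max())
    Q=P[m];Q=Q[s['depth'][m]>0];print(np.median(Q,0),Q.min(0),Q.max(0)); print('ray z12',ray(s,(u.mean(),v.mean()),12))
    # post top
    Z=P[...,2]
    reg=np.zeros_like(roi)
    if n=='top': reg[205:265,205:310]=1
    else: reg[170:250,215:335]=1
    mm=reg&(Z>60)&(Z<80);v,u=np.nonzero(mm);print('post',len(u),u.mean(),v.mean(),P[mm].mean(0),ray(s,(u.mean(),v.mean()),71))
    for lo,hi in((6,14),(31,39)):
        mm=reg&(Z>lo)&(Z<hi);Q=P[mm][:,:2].astype(np.float32);r=cv2.minAreaRect(Q);print(lo,len(Q),r)
    red=reg&(hsv[...,1]>130)&((hsv[...,0]<8)|(hsv[...,0]>172));print('red',P[red].mean(0),red.sum())
    x,y,w,h=(200,200,120,70) if n=='top' else (215,165,125,85)
    cv2.imwrite(f'pics/{n}g.png',cv2.resize(im[y:y+h,x:x+w,::-1],None,fx=6,fy=6,interpolation=cv2.INTER_CUBIC))
E
```

```text
<stdin>:9: RuntimeWarning: Mean of empty slice.
  ret = ret.dtype.type(ret / rcount)
Traceback (most recent call last):
ValueError: zero-size array to reduction operation minimum which has no identity
```

```bash
cat > m.py <<'E'
from h import *
for n in('top','scene'):
    s=dict(np.load(f'pics/{n}0.npz'));im=s['image'];hsv=cv2.cvtColor(im,cv2.COLOR_RGB2HSV)
    P=pts(s)
    roi=np.zeros((480,640),bool)
    if n=='top': roi[195:220,358:382]=1; print(hsv[207,364:378].tolist())
    else: roi[250:285,385:420]=1; print(hsv[267,395:412].tolist())
    m=roi&(hsv[...,1]>45)&(hsv[...,0]>12)&(hsv[...,0]<38)
    v,u=np.nonzero(m);print(n,'plug px',len(u),u.mean(),v.mean(),u.min(),u.max(),v.min(),v.max())
    Q=P[m];Q=Q[s['depth'][m]>0];print(np.median(Q,0),Q.min(0),Q.max(0)); print('ray z12',ray(s,(u.mean(),v.mean()),12))
    Z=P[...,2]
    reg=np.zeros_like(roi)
    if n=='top': reg[205:265,205:310]=1
    else: reg[170:250,215:335]=1
    mm=reg&(Z>60)&(Z<80);v,u=np.nonzero(mm);print('post',len(u),u.mean(),v.mean(),P[mm].mean(0),ray(s,(u.mean(),v.mean()),71))
    for lo,hi in((6,14),(31,39)):
        mm=reg&(Z>lo)&(Z<hi);Q=P[mm][:,:2].astype(np.float32);r=cv2.minAreaRect(Q);print(lo,len(Q),r)
    red=reg&(hsv[...,1]>130)&((hsv[...,0]<8)|(hsv[...,0]>172));print('red',P[red].mean(0),red.sum())
    x,y,w,h=(200,200,120,70) if n=='top' else (215,165,125,85)
    cv2.imwrite(f'pics/{n}g.png',cv2.resize(im[y:y+h,x:x+w,::-1],None,fx=6,fy=6,interpolation=cv2.INTER_CUBIC))
E
python3 m.py
```

```text
[[28, 33, 116], [25, 35, 184], [27, 59, 143], [24, 65, 102], [26, 58, 124], [28, 52, 183], [27, 51, 200], [27, 52, 203], [28, 54, 198], [27, 62, 177], [28, 48, 176], [26, 32, 198], [55, 8, 190], [99, 13, 194]]
top plug px 62 370.258064516129 206.53225806451613 366 374 202 212
[ 549.51766241 -261.64766673   21.48129846] [ 539.88207266 -270.30088983    8.11499211] [ 559.01450871 -253.69820239   25.97394931]
ray z12 [ 551.14222877 -262.84408397   12.        ]
post 69 275.2608695652174 226.55072463768116 [497.30690004 -66.68450725  70.16155817] [497.16315409 -66.7442692   71.        ]
6 2255 ((490.90167236328125, -24.90276336669922), (74.14263153076172, 189.74453735351562), 9.831438064575195)
31 619 ((486.7588806152344, -9.204025268554688), (49.98325729370117, 153.26449584960938), 11.140291213989258)
red [478.54713657  41.27589847  26.58182597] 11
[[24, 44, 232], [26, 34, 251], [26, 33, 252], [25, 51, 244], [23, 72, 160], [24, 69, 103], [23, 74, 93], [22, 72, 96], [23, 65, 102], [24, 64, 104], [21, 70, 106], [24, 67, 106], [22, 68, 135], [22, 67, 217], [26, 35, 251], [26, 28, 251], [23, 17, 242]]
scene plug px 144 402.3611111111111 269.34027777777777 395 410 261 276
[ 543.01168139 -267.41222934   11.60219807] [ 535.76000292 -275.20930092    1.61181975] [ 552.83747207 -251.69233127   24.70209508]
ray z12 [ 544.01282951 -266.24016731   12.        ]
post 108 294.64814814814815 193.5648148148148 [494.20212995 -69.40587769  68.38743032] [492.06408985 -72.02665968  71.        ]
6 2146 ((488.1150817871094, -26.713180541992188), (76.31861877441406, 191.72499084472656), 9.711734771728516)
31 619 ((485.8915100097656, -10.057418823242188), (52.394561767578125, 153.9513397216797), 9.898859977722168)
red [475.98213479  34.07087073  27.82150564] 16
```

View pics/topg.png

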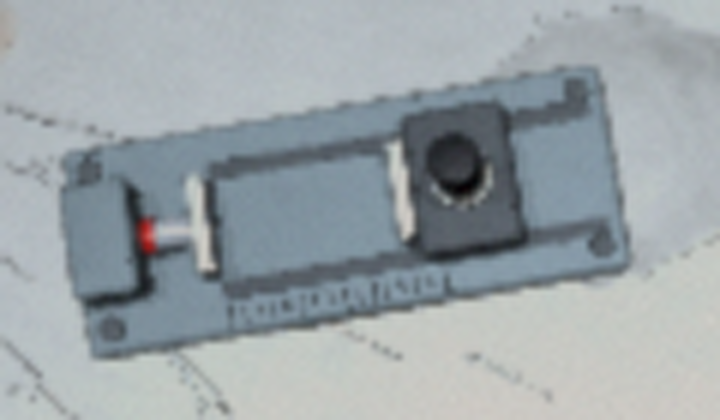

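View pics/sceneg.png

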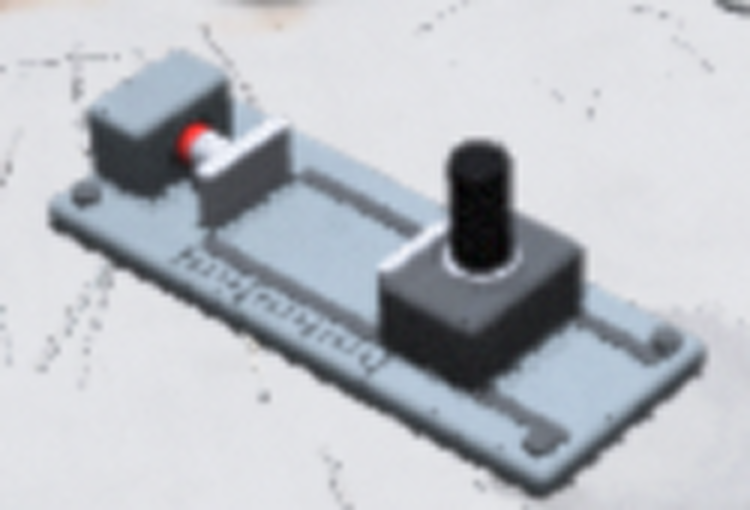

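```bash
cat > plan.py <<'E'
from h import *
from scipy.spatial.transform import Rotation as Ro
def plan(wps,start=None):
    """wps: (x,y,z,yaw_of_tool_y_deg); prints rows, prints tilt correction only at start"""
    st=state(); p=st['eef_pos'].copy(); R=Ro.from_quat(st['tool_rot']).as_matrix()
    yaw=np.degrees(np.arctan2(R[1,1],R[0,1])); print('t',round(st['clock'],2),'pos',p.round(1),'yaw',yaw.round(2),'tiltz',R[:2,2].round(4),'F',st['ft_force'].round(1),'grip',round(st['grip_width'],3))
    for x,y,z,a in wps:
        D=np.array([x,y,z])-p; da=(a-yaw+90)%180-90
        n=int(max(np.ceil(np.linalg.norm(D)/48),np.ceil(abs(da)/8.4),1))
        for i in range(n):
            th=np.radians(yaw); yt=np.array([np.cos(th),np.sin(th),0]); xt=np.array([-yt[1],yt[0],0])
            xt=np.cross(yt,[0,0,-1])
            d=D/n
            print([round(float(d@xt)/1000,4),round(float(d@yt)/1000,4),round(-d[2]/1000,4),0,0,round(-da/n,2)])
            yaw+=da/n
        p=np.array([x,y,z],float); print('--',x,y,z,round(yaw,1))
E
python3 - <<'E'
from plan import *
plan([(400,150,210,30),(545,-264,160,9.8)])
E
```

```text
t 0.15 pos [128.6 508.7 230.8] yaw 75.8 tiltz [-0.0004 -0.0011] F [ 0.1 -0.3  0.7] grip 1.0
[-0.0351, -0.0281, np.float64(0.0021), 0, 0, np.float64(4.58)]
[-0.0372, -0.0252, np.float64(0.0021), 0, 0, np.float64(4.58)]
[-0.0391, -0.0222, np.float64(0.0021), 0, 0, np.float64(4.58)]
[-0.0408, -0.019, np.float64(0.0021), 0, 0, np.float64(4.58)]
[-0.0422, -0.0157, np.float64(0.0021), 0, 0, np.float64(4.58)]
[-0.0433, -0.0122, np.float64(0.0021), 0, 0, np.float64(4.58)]
[-0.0441, -0.0087, np.float64(0.0021), 0, 0, np.float64(4.58)]
[-0.0447, -0.0052, np.float64(0.0021), 0, 0, np.float64(4.58)]
[-0.0449, -0.0016, np.float64(0.0021), 0, 0, np.float64(4.58)]
[-0.0449, 0.002, np.float64(0.0021), 0, 0, np.float64(4.58)]
-- 400 150 210 30.0
[-0.0431, -0.0081, np.float64(0.005), 0, 0, np.float64(2.02)]
[-0.0434, -0.0066, np.float64(0.005), 0, 0, np.float64(2.02)]
[-0.0436, -0.0051, np.float64(0.005), 0, 0, np.float64(2.02)]
[-0.0437, -0.0035, np.float64(0.005), 0, 0, np.float64(2.02)]
[-0.0438, -0.002, np.float64(0.005), 0, 0, np.float64(2.02)]
[-0.0439, -0.0005, np.float64(0.005), 0, 0, np.float64(2.02)]
[-0.0439, 0.0011, np.float64(0.005), 0, 0, np.float64(2.02)]
[-0.0438, 0.0026, np.float64(0.005), 0, 0, np.float64(2.02)]
[-0.0437, 0.0042, np.float64(0.005), 0, 0, np.float64(2.02)]
[-0.0435, 0.0057, np.float64(0.005), 0, 0, np.float64(2.02)]
-- 545 -264 160 9.8
```

Emit:
servo_tool:
  deltas:
    - [-0.035, -0.028, 0.002, 0, 0, 4.6, 0]
    - [-0.037, -0.025, 0.002, 0, 0, 4.6, 0]
    - [-0.039, -0.022, 0.002, 0, 0, 4.6, 0]
    - [-0.041, -0.019, 0.002, 0, 0, 4.6, 0]
    - [-0.042, -0.016, 0.002, 0, 0, 4.6, 0]

```text
clock: 0.65
eef_pos: [263.9, 326.9, 218.9]
tool_rot: [0.321, 0.947, -0.001, -0.001]
ft_force: [1.3, 0.4, -0.9]
grip_width: 1.001
```

Emit:
servo_tool:
  deltas:
    - [-0.043, -0.012, 0.002, 0, 0, 4.6, 0]
    - [-0.044, -0.009, 0.002, 0, 0, 4.6, 0]
    - [-0.045, -0.005, 0.002, 0, 0, 4.6, 0]
    - [-0.045, -0.002, 0.002, 0, 0, 4.6, 0]
    - [-0.045, 0.002, 0.002, 0, 0, 4.6, 0]

```text
clock: 1.15
eef_pos: [400.3, 137.2, 208.5]
tool_rot: [0.51, 0.86, -0.0, -0.0]
ft_force: [-0.2, 0.9, 0.2]
grip_width: 1.002
```

```bash
python3 - <<'E'
from plan import *
plan([(400,150,210,30),(545,-264,160,9.8)])
E
```

```text
t 1.15 pos [400.3 137.2 208.5] yaw 28.62 tiltz [-0.0007 -0.0002] F [-0.2  0.9  0.2] grip 1.002
[0.0114, 0.0058, np.float64(-0.0015), 0, 0, np.float64(-1.38)]
-- 400 150 210 30.0
[-0.0431, -0.0081, np.float64(0.005), 0, 0, np.float64(2.02)]
[-0.0434, -0.0066, np.float64(0.005), 0, 0, np.float64(2.02)]
[-0.0436, -0.0051, np.float64(0.005), 0, 0, np.float64(2.02)]
[-0.0437, -0.0035, np.float64(0.005), 0, 0, np.float64(2.02)]
[-0.0438, -0.002, np.float64(0.005), 0, 0, np.float64(2.02)]
[-0.0439, -0.0005, np.float64(0.005), 0, 0, np.float64(2.02)]
[-0.0439, 0.0011, np.float64(0.005), 0, 0, np.float64(2.02)]
[-0.0438, 0.0026, np.float64(0.005), 0, 0, np.float64(2.02)]
[-0.0437, 0.0042, np.float64(0.005), 0, 0, np.float64(2.02)]
[-0.0435, 0.0057, np.float64(0.005), 0, 0, np.float64(2.02)]
-- 545 -264 160 9.8
```

Emit:
servo_tool:
  deltas:
    - [-0.043, -0.007, 0.004, 0, 0, 2, 0]
    - [-0.043, -0.006, 0.004, 0, 0, 2, 0]
    - [-0.043, -0.005, 0.004, 0, 0, 2, 0]
    - [-0.043, -0.003, 0.005, 0, 0, 2, 0]
    - [-0.043, -0.002, 0.005, 0, 0, 2, 0]

```text
clock: 1.65
eef_pos: [471.1, -77.7, 185.6]
tool_rot: [0.587, 0.809, 0.0, 0.0]
ft_force: [0.9, -0.2, 0.1]
grip_width: 0.998
```

Emit:
servo_tool:
  deltas:
    - [-0.043, -0.001, 0.006, 0, 0, 2, 0]
    - [-0.043, 0.001, 0.006, 0, 0, 2, 0]
    - [-0.043, 0.003, 0.006, 0, 0, 2, 0]
    - [-0.042, 0.005, 0.006, 0, 0, 2, 0.3]

```text
clock: 2.05
eef_pos: [523.4, -248.6, 159.8]
tool_rot: [0.645, 0.764, 0.001, -0.0]
ft_force: [1.0, 0.6, -0.2]
grip_width: 0.857
```

```bash
python3 - <<'E'
from plan import *
plan([(545,-264,160,9.8)])
s=snap('wrist','w1.png')
E
```

```text
t 2.05 pos [ 523.4 -248.6  159.8] yaw 9.62 tiltz [0.0001 0.0014] F [ 1.   0.6 -0.2] grip 0.857
[-0.0188, 0.0187, np.float64(-0.0002), 0, 0, np.float64(-0.18)]
-- 545 -264 160 9.8
```

View pics/w1.png

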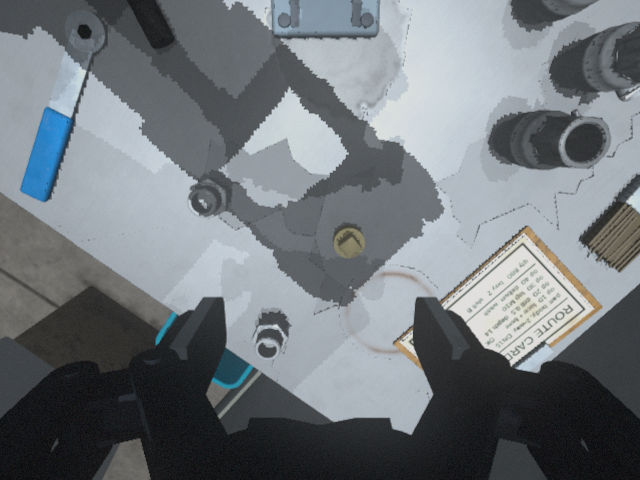

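```bash
python3 - <<'E'
from h import *
s=dict(np.load('pics/w1.npz'));im=s['image'];hsv=cv2.cvtColor(im,cv2.COLOR_RGB2HSV)
m=((hsv[...,1]>60)&(hsv[...,0]>15)&(hsv[...,0]<38)); r=np.zeros_like(m);r[210:275,320:380]=1;m&=r
m=cv2.morphologyEx(m.astype(np.uint8),cv2.MORPH_CLOSE,np.ones((3,3)))
n,l,st,ce=cv2.connectedComponentsWithStats(m);k=1+st[1:,4].argmax();v,u=np.nonzero(l==k);print(st[k],ce[k])
Q=np.array([ray(s,(a,b),11) for a,b in zip(u,v)]);print('all at z11',cv2.minEnclosingCircle(Q[:,:2].astype(np.float32)))
P=pts(s);t=(l==k)&(P[...,2]>19);Q=P[t];print(t.sum(),cv2.minAreaRect(Q[:,:2].astype(np.float32)),Q[:,2].mean())
b=(l==k);print('Zs',np.percentile(P[b][:,2],[2,25,50,75,98]), cv2.minEnclosingCircle(P[b&(P[...,2]>7)&(P[...,2]<15)][:,:2].astype(np.float32)))
cv2.imwrite('pics/w1c.png',cv2.resize(im[210:275,315:385,::-1],None,fx=8,fy=8,interpolation=cv2.INTER_CUBIC))
E
```

```text
[345 238   9  12  38] [349.57894737 243.15789474]
all at z11 ((550.7014770507812, -262.8797912597656), 4.676727294921875)
38 ((547.3939208984375, -258.93310546875), (8.688920974731445, 5.273935317993164), 89.90090942382812) 24.697629876014638
Zs [23.26891149 24.48448388 24.61134851 25.04379094 25.77021889] ((0.0, 0.0), 0.0)
```

View pics/w1c.png

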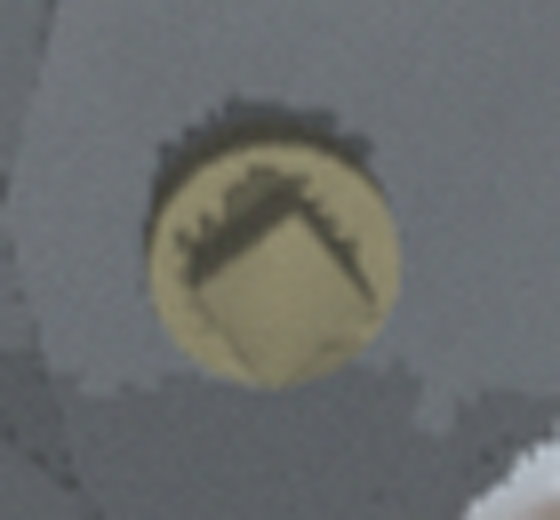

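```bash
python3 - <<'E'
from h import *
s=dict(np.load('pics/w1.npz'))
C=[(197,287),(293,208),(375,300),(275,383)]
Q=np.array([ray(s,(a/8+314.5,b/8+209.5),23)[:2] for a,b in C]);print(Q,Q.mean(0))
for i in range(4):
    d=Q[(i+1)%4]-Q[i];print(np.linalg.norm(d),np.degrees(np.arctan2(d[1],d[0]))%90)
# base circle crop x150-402,y 140-388
print(ray(s,(276/8+314.5,264/8+209.5),11))
hsv=cv2.cvtColor(s['image'],cv2.COLOR_RGB2HSV);print(hsv[241,335:365].tolist())
E
```

```text
[[ 540.6693266  -262.37429345]
 [ 548.2799263  -253.08254353]
 [ 557.80674651 -260.82106992]
 [ 549.89543    -270.7226181 ]] [ 549.16285735 -261.75013125]
12.010738713499826 50.68010082961507
12.273756304049245 50.91344160660002
12.673972748362534 51.37521761532247
12.442488034264516 47.8593396891506
[ 549.29751014 -262.29396015   11.        ]
[[24, 59, 138], [26, 57, 129], [25, 49, 114], [28, 50, 97], [24, 35, 72], [30, 33, 69], [19, 37, 75], [24, 50, 72], [24, 34, 75], [28, 45, 80], [26, 53, 102], [27, 59, 121], [26, 59, 133], [26, 61, 138], [26, 61, 142], [26, 58, 140], [25, 60, 141], [25, 56, 140], [26, 56, 137], [27, 59, 138], [25, 59, 125], [26, 47, 93], [28, 39, 78], [30, 40, 82], [26, 56, 110], [25, 61, 137], [25, 61, 139], [24, 60, 141], [25, 57, 142], [24, 46, 133]]
```

```bash
python3 - <<'E'
from plan import *
plan([(549,-262,80,50.5),(549,-262,13.5,50.5)])
E
```

```text
t 2.1 pos [ 524.6 -254.8  158.4] yaw 9.34 tiltz [ 0.001  -0.0021] F [-0.1 -4.3 -0.1] grip 0.771
[-0.0022, 0.0046, np.float64(0.0157), 0, 0, np.float64(-8.23)]
[-0.0028, 0.0042, np.float64(0.0157), 0, 0, np.float64(-8.23)]
[-0.0034, 0.0038, np.float64(0.0157), 0, 0, np.float64(-8.23)]
[-0.0039, 0.0032, np.float64(0.0157), 0, 0, np.float64(-8.23)]
[-0.0043, 0.0026, np.float64(0.0157), 0, 0, np.float64(-8.23)]
-- 549 -262 80 50.5
[0.0, 0.0, np.float64(0.0332), 0, 0, np.float64(-0.0)]
[0.0, 0.0, np.float64(0.0332), 0, 0, np.float64(-0.0)]
-- 549 -262 13.5 50.5
```

Emit:
servo_tool:
  deltas:
    - [-0.002, 0.005, 0.016, 0, 0, -8.3, 0.5]
    - [-0.003, 0.004, 0.016, 0, 0, -8.3, 0.5]
    - [-0.003, 0.004, 0.016, 0, 0, -8.3, 0.5]
    - [-0.004, 0.003, 0.016, 0, 0, -8.3, 0.5]
    - [-0.004, 0.003, 0.016, 0, 0, -8.3, 0.5]
  force: 40

```text
clock: 2.6
eef_pos: [549.8, -265.1, 75.1]
tool_rot: [0.326, 0.945, -0.001, 0.001]
ft_force: [-0.0, 0.2, 0.3]
grip_width: 0.494
```

```bash
python3 - <<'E'
from plan import *
plan([(549,-262,13.5,50.5)])
E
```

```text
t 2.6 pos [ 549.8 -265.1   75.1] yaw 51.94 tiltz [ 0.0015 -0.0027] F [-0.   0.2  0.3] grip 0.494
[0.0013, 0.001, np.float64(0.0308), 0, 0, np.float64(0.72)]
[0.0013, 0.001, np.float64(0.0308), 0, 0, np.float64(0.72)]
-- 549 -262 13.5 50.5
```

Emit:
servo_tool:
  deltas:
    - [0.001, 0.001, 0.022, 0, 0, 0.7, 0.5]
    - [0.001, 0.001, 0.016, 0, 0, 0.7, 0.5]
    - [0, 0, 0.004, 0, 0, 0, 0.5]

```text
clock: 2.9
eef_pos: [548.5, -261.0, 28.8]
tool_rot: [0.335, 0.942, -0.0, -0.001]
ft_force: [-1.2, -0.1, 0.8]
grip_width: 0.501
```

```bash
python3 - <<'E'
from plan import *
plan([(549,-262,13.5,50.5)])
E
```

```text
t 2.9 pos [ 548.5 -261.    28.8] yaw 50.82 tiltz [-0.0023 -0.0002] F [-1.2 -0.1  0.8] grip 0.501
[-0.001, -0.0005, np.float64(0.0153), 0, 0, np.float64(0.32)]
-- 549 -262 13.5 50.5
```

Emit:
servo_tool:
  deltas:
    - [-0.001, -0.001, 0.011, 0, 0, 0, 0.5]
    - [0, 0, 0.003, 0, 0, 0, 0.5]
    - [0, 0, 0, 0, 0, 0, 0.5]

```text
clock: 3.2
eef_pos: [548.7, -262.4, 14.1]
tool_rot: [0.335, 0.942, -0.0, -0.001]
ft_force: [-0.4, 0.6, -0.3]
grip_width: 0.5
```

```bash
python3 - <<'E'
from plan import *
plan([(549,-262,13.5,50.5)])
s=snap('wrist','w2.png')
cv2.imwrite('pics/w2c.png',cv2.resize(s['image'][240:480,180:480,::-1],None,fx=2.5,fy=2.5))
E
```

```text
t 3.2 pos [ 548.7 -262.4   14.1] yaw 50.86 tiltz [-0.0026 -0.0001] F [-0.4  0.6 -0.3] grip 0.5
[0.0, 0.0005, np.float64(0.0006), 0, 0, np.float64(0.36)]
-- 549 -262 13.5 50.5
```

View pics/w2c.png

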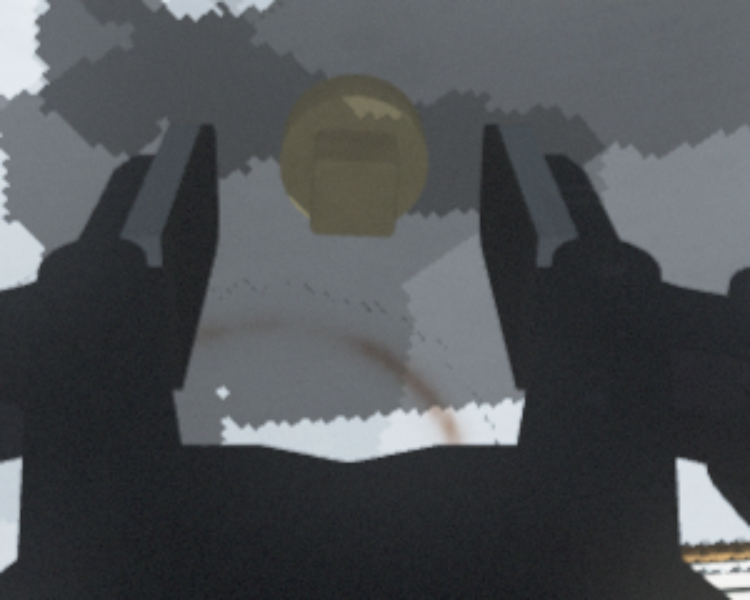

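Emit:
servo_tool:
  deltas:
    - [0, 0, 0.0005, 0, 0, 0, 1]
    - [0, 0, 0, 0, 0, 0, 1]
    - [0, 0, 0, 0, 0, 0, 1]
    - [0, 0, 0, 0, 0, 0, 1]
    - [0, 0, 0, 0, 0, 0, 1]
  force: 40

```text
clock: 3.75
eef_pos: [549.8, -263.2, 16.1]
tool_rot: [0.335, 0.942, -0.001, 0.001]
ft_force: [0.1, -0.7, -0.5]
grip_width: 0.139
```

Emit:
servo_tool:
  deltas:
    - [0, 0, -0.005, 0, 0, 0, 1]
    - [0, 0, -0.015, 0, 0, 0, 1]
    - [0, 0, -0.03, 0, 0, 0, 1]
    - [0, 0, -0.03, 0, 0, 0, 1]

```text
clock: 4.15
eef_pos: [547.2, -261.4, 94.3]
tool_rot: [0.335, 0.942, 0.0, -0.004]
ft_force: [0.1, -0.5, 0.7]
grip_width: 0.137
```

```bash
python3 - <<'E'
from plan import *
plan([(490,-10,80,9.8)])
s=snap('wrist','w3.png')
cv2.imwrite('pics/w3c.png',cv2.resize(s['image'][240:480,180:480,::-1],None,fx=2.5,fy=2.5))
E
```

```text
t 4.15 pos [ 547.2 -261.4   94.3] yaw 50.85 tiltz [-0.0078  0.0033] F [ 0.1 -0.5  0.7] grip 0.137
[0.0338, 0.0265, np.float64(0.0024), 0, 0, np.float64(6.84)]
[0.0368, 0.0223, np.float64(0.0024), 0, 0, np.float64(6.84)]
[0.0391, 0.0177, np.float64(0.0024), 0, 0, np.float64(6.84)]
[0.041, 0.0129, np.float64(0.0024), 0, 0, np.float64(6.84)]
[0.0422, 0.008, np.float64(0.0024), 0, 0, np.float64(6.84)]
[0.0429, 0.0029, np.float64(0.0024), 0, 0, np.float64(6.84)]
-- 490 -10 80 9.8
```

View pics/w3c.png

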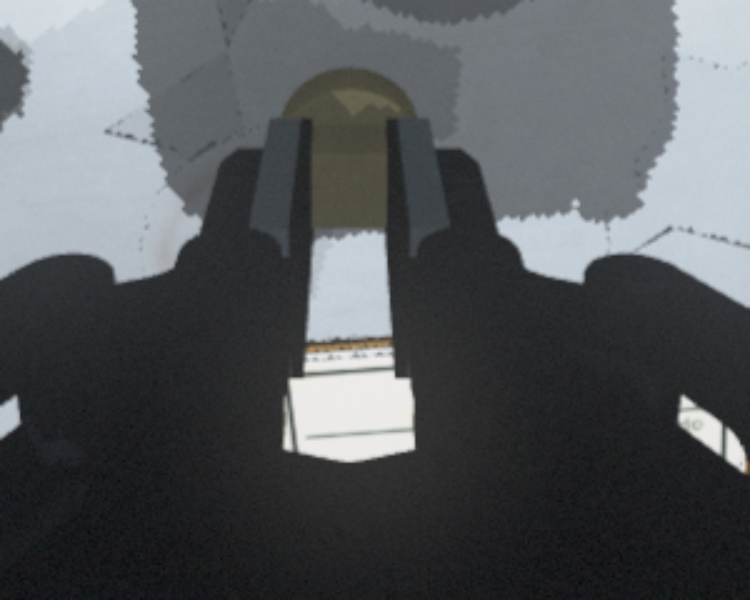

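Emit:
servo_tool:
  deltas:
    - [0.034, 0.026, -0.012, 0, 0, 6.8, 1]
    - [0.037, 0.022, -0.01, 0, 0, 6.8, 1]
    - [0.039, 0.018, -0.005, 0, 0, 6.8, 1]
    - [0.041, 0.013, 0, 0, 0, 6.8, 1]
    - [0.042, 0.008, 0, 0, 0, 6.8, 1]

```text
clock: 4.7
eef_pos: [504.4, -53.3, 130.8]
tool_rot: [0.608, 0.794, 0.0, 0.006]
ft_force: [1.6, 1.1, -0.2]
grip_width: 0.141
```

```bash
python3 - <<'E'
from plan import *
plan([(485,1,110,9.8)])
s=snap('wrist','w4.png')
E
```

```text
t 4.7 pos [504.4 -53.3 130.8] yaw 15.15 tiltz [ 0.0101 -0.0067] F [ 1.6  1.1 -0.2] grip 0.141
[0.0287, -0.0023, np.float64(0.0104), 0, 0, np.float64(2.68)]
[0.0286, -0.0036, np.float64(0.0104), 0, 0, np.float64(2.68)]
-- 485 1 110 9.8
```

View pics/w4.png

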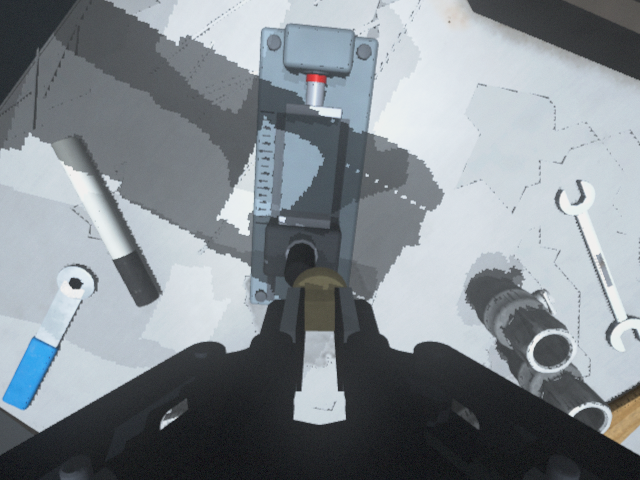

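```bash
python3 - <<'E'
from h import *
s=dict(np.load('pics/w4.npz'));im=s['image']
cv2.imwrite('pics/w4c.png',cv2.resize(im[60:260,230:400,::-1],None,fx=4,fy=3.5,interpolation=cv2.INTER_CUBIC)[:600*1,:])
cv2.imwrite('pics/w4c.png',cv2.resize(im[65:265,230:400,::-1],None,fx=3,fy=3,interpolation=cv2.INTER_CUBIC))
P=pts(s);Z=P[...,2]
reg=np.zeros(Z.shape,bool);reg[15:270,230:400]=1
mm=reg&(Z>5)&(Z<14);print(cv2.minAreaRect(P[mm][:,:2].astype(np.float32)),Z[mm].mean())
m2=reg&(Z>32)&(Z<42);m2[90:]=0;print('block',cv2.minAreaRect(P[m2][:,:2].astype(np.float32)))
m3=reg&(Z>24)&(Z<36);m3[:100]=0;m3[125:]=0;print('anvil',cv2.minAreaRect(P[m3][:,:2].astype(np.float32)),m3.sum(),Z[m3].mean())
E
```

```text
((486.30218505859375, -10.55609130859375), (74.27799224853516, 161.8596954345703), 9.88353443145752) 11.791021363702544
block ((474.9022521972656, 55.092933654785156), (39.99433135986328, 24.162445068359375), 9.285061836242676)
anvil ((480.1582336425781, 24.502586364746094), (33.888675689697266, 9.970026016235352), 9.799527168273926) 699 32.35983989618905
```

View pics/w4c.png

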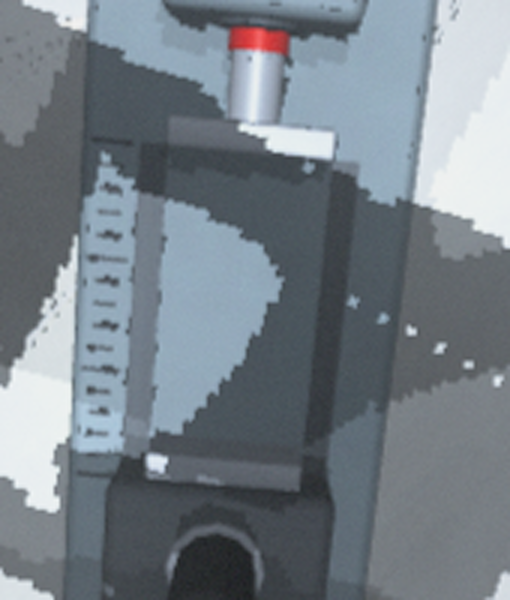

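```bash
python3 - <<'E'
from h import *
s=dict(np.load('pics/w4.npz'))
f=lambda a,b,z=31.5:ray(s,(a/3+229.7,b/3+64.7),z)[:2]
A=[f(167,146),f(334,158)];J=[f(148,452),f(302,462)]
print(A,np.mean(A,0),J,np.mean(J,0))
th=np.radians(9.8);y=np.array([-np.sin(th),np.cos(th)]);x=np.array([np.cos(th),np.sin(th)])
o=np.mean(A,0)-45*y;print('origin from anvil',o,'gap',(np.mean(A,0)-np.mean(J,0))@y,'xshift',(np.mean(A,0)-np.mean(J,0))@x)
for g in (27,):print(o+g*y)
E
```

```text
[array([464.60272279,  16.75811851]), array([497.6616369 ,  23.28733586])] [481.13217984  20.02272719] [array([475.48705225, -45.69786547]), array([508.37069648, -39.21638128])] [491.92887437 -42.45712337]
origin from anvil [488.7916073  -24.32062824] gap 63.40583820724264 xshift -0.004483988657014062
[484.19595083   2.28538501]
```

```bash
python3 - <<'E'
from plan import *
plan([(484.5,1,100,9.8)])
E
```

```text
t 4.75 pos [502.1 -47.5 130.6] yaw 14.76 tiltz [ 0.0071 -0.0032] F [-3.5  5.  -1.4] grip 0.14
[0.0257, -0.0023, np.float64(0.0153), 0, 0, np.float64(2.48)]
[0.0256, -0.0035, np.float64(0.0153), 0, 0, np.float64(2.48)]
-- 484.5 1 100 9.8
```

Emit:
servo_tool:
  deltas:
    - [0.026, -0.002, 0.01, 0, 0, 2.5, 1]
    - [0.02, -0.003, 0.015, 0, 0, 2.3, 1]
    - [0.003, 0, 0.012, 0, 0, 0, 1]
    - [0, 0, 0.0, 0, 0, 0, 1]

```text
clock: 5.15
eef_pos: [485.9, 3.2, 94.5]
tool_rot: [0.642, 0.767, 0.002, 0.006]
ft_force: [-0.0, 0.4, 0.3]
grip_width: 0.138
```

```bash
python3 - <<'E'
from plan import *
plan([(484.5,1,45,9.8)])
s=snap('wrist','w5.png');snap('scene','s5.png')
cv2.imwrite('pics/s5c.png',cv2.resize(dict(np.load('pics/s5.npz'))['image'][120:260,190:360,::-1],None,fx=4,fy=4))
st=state();R=Ro.from_quat(st['tool_rot']);
# tool-frame rotvec that makes z vertical
z=R.inv().apply([0,0,-1]);print('tilt fix deg about tool',np.degrees(np.cross([0,0,1],z)).round(2))
E
```

```text
t 5.15 pos [485.9   3.2  94.5] yaw 10.13 tiltz [ 0.0116 -0.0039] F [-0.   0.4  0.3] grip 0.138
[-0.001, -0.0009, np.float64(0.0248), 0, 0, np.float64(0.17)]
[-0.001, -0.0009, np.float64(0.0248), 0, 0, np.float64(0.17)]
-- 484.5 1 45 9.8
tilt fix deg about tool [ 0.75  0.39 -0.  ]
```

View pics/w5.png

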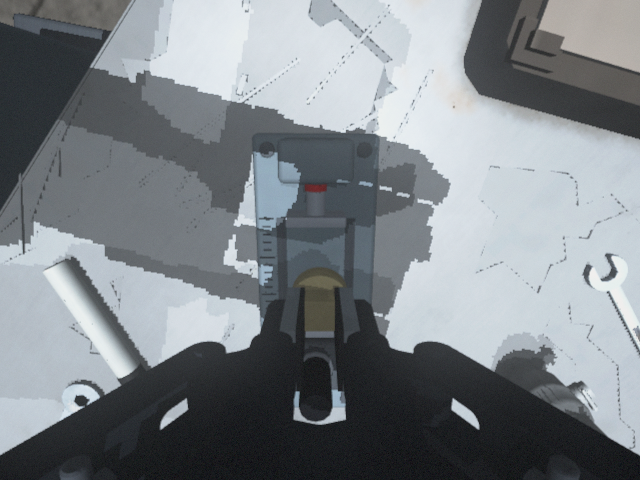

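View pics/s5c.png

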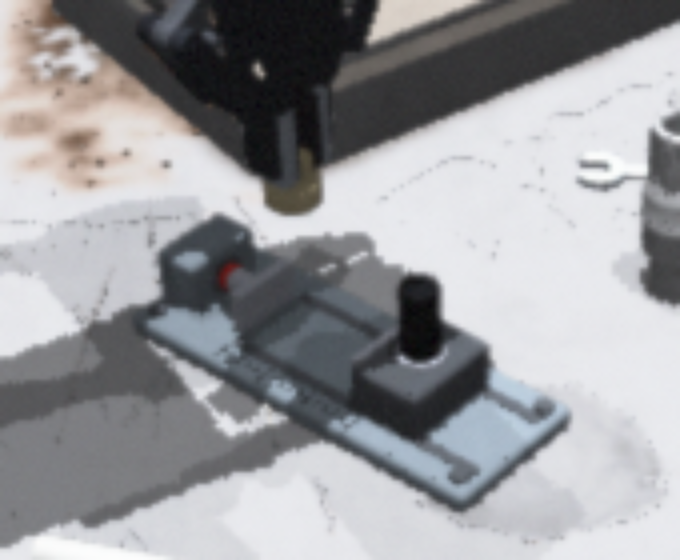

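Emit:
servo_tool:
  deltas:
    - [-0.001, -0.001, 0.022, 0.4, 0.2, 0, 1]
    - [-0.001, -0.001, 0.016, 0.3, 0.2, 0, 1]
    - [0, 0, 0.006, 0, 0, 0, 1]
    - [0, 0, 0.0, 0, 0, 0, 1]

```text
clock: 5.65
eef_pos: [489.7, -3.1, 54.0]
tool_rot: [0.643, 0.766, 0.002, 0.004]
ft_force: [-0.3, 0.2, -0.4]
grip_width: 0.14
```

```bash
cat > c.py <<'E'
from plan import *
plan([(484.5,1,27,9.8)])
st=state();R=Ro.from_quat(st['tool_rot'])
z=R.inv().apply([0,0,-1]);print('tilt fix deg about tool',np.degrees(np.cross([0,0,1],z)).round(2))
E
python3 c.py
```

```text
t 5.65 pos [489.7  -3.1  54. ] yaw 9.96 tiltz [ 0.0085 -0.0011] F [-0.3  0.2 -0.4] grip 0.14
[0.0049, -0.0044, np.float64(0.027), 0, 0, np.float64(0.16)]
-- 484.5 1 27 9.8
tilt fix deg about tool [ 0.47  0.14 -0.  ]
```

Emit:
servo_tool:
  deltas:
    - [0.005, -0.004, 0.008, 0.4, 0.1, 0, 1]
    - [0, 0, 0.003, 0, 0, 0, 1]
    - [0, 0, 0, 0, 0, 0, 1]

```text
clock: 5.95
eef_pos: [485.9, 0.9, 43.9]
tool_rot: [0.643, 0.766, 0.001, 0.002]
ft_force: [0.4, 0.3, 0.1]
grip_width: 0.138
```

```bash
python3 c.py
```

```text
t 5.95 pos [485.9   0.9  43.9] yaw 9.93 tiltz [ 0.0039 -0.0011] F [0.4 0.3 0.1] grip 0.138
[0.0004, -0.0014, np.float64(0.0169), 0, 0, np.float64(0.13)]
-- 484.5 1 27 9.8
tilt fix deg about tool [ 0.21  0.1  -0.  ]
```

Emit:
servo_tool:
  deltas:
    - [0, -0.001, 0.008, 0.2, 0.1, 0, 1]
    - [0, 0, 0.006, 0, 0, 0, 1]
    - [0, 0, 0, 0, 0, 0, 1]

```text
clock: 6.25
eef_pos: [485.3, 0.8, 29.4]
tool_rot: [0.643, 0.766, 0.0, 0.001]
ft_force: [-0.2, 0.2, -0.2]
grip_width: 0.137
```

```bash
python3 c.py;  python3 - <<'E'
from h import *
s=snap('scene','s6.png');snap('wrist','w6.png')
cv2.imwrite('pics/s6c.png',cv2.resize(s['image'][150:260,200:340,::-1],None,fx=5,fy=5,interpolation=cv2.INTER_CUBIC))
E
```

```text
t 6.25 pos [485.3   0.8  29.4] yaw 9.95 tiltz [ 0.0012 -0.0001] F [-0.2  0.2 -0.2] grip 0.137
[0.0004, -0.0007, np.float64(0.0024), 0, 0, np.float64(0.15)]
-- 484.5 1 27 9.8
tilt fix deg about tool [ 0.07  0.02 -0.  ]
```

View pics/s6c.png

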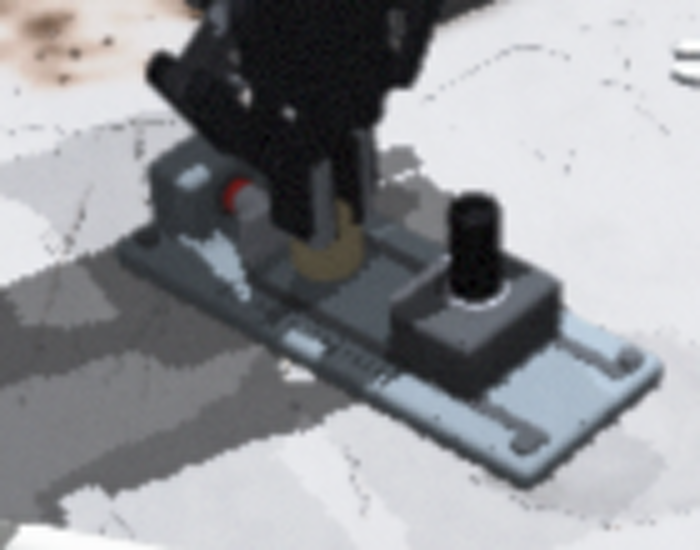

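View pics/w6.png

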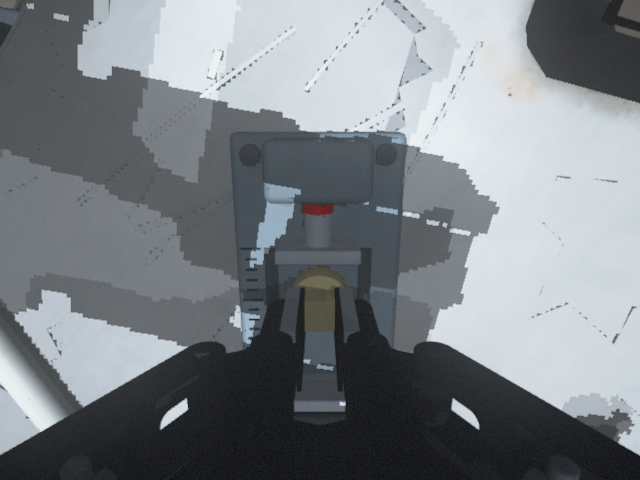

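Plug at (318,290) in the wrist view sits centred between the rails, just in front of the anvil (top edge y≈262), a few mm above the bed. Lower in small steps until contact.

Emit:
servo_tool:
  deltas:
    - [0, -0.001, 0.0015, 0, 0, 0, 1]
    - [0, 0, 0.0015, 0, 0, 0, 1]
    - [0, 0, 0, 0, 0, 0, 1]

```text
clock: 6.65
eef_pos: [484.9, 0.5, 27.0]
tool_rot: [0.643, 0.766, 0.001, 0.001]
ft_force: [-0.8, 0.8, -0.2]
grip_width: 0.14
```

Emit:
servo_tool:
  deltas:
    - [0, 0, 0.001, 0, 0, 0, 1]
    - [0, 0, 0, 0, 0, 0, 1]

```text
clock: 6.85
eef_pos: [484.9, 0.5, 26.0]
tool_rot: [0.643, 0.766, 0.001, 0.001]
ft_force: [-0.4, 0.4, -0.9]
grip_width: 0.139
```

Emit:
servo_tool:
  deltas:
    - [0, 0, 0.001, 0, 0, 0, 1]
    - [0, 0, 0, 0, 0, 0, 1]

```text
clock: 7.05
eef_pos: [485.1, 0.5, 25.2]
tool_rot: [0.643, 0.766, 0.001, 0.001]
ft_force: [-0.7, -0.2, 0.3]
grip_width: 0.138
```

Emit:
servo_tool:
  deltas:
    - [0, 0, 0.001, 0, 0, 0, 1]
    - [0, 0, 0, 0, 0, 0, 1]

```text
clock: 7.25
eef_pos: [485.3, 0.4, 25.4]
tool_rot: [0.643, 0.766, 0.001, 0.002]
ft_force: [-0.2, -0.3, -1.1]
grip_width: 0.139
```

Emit:
servo_tool:
  deltas:
    - [0, 0, 0.001, 0, 0, 0, 1]
    - [0, 0, 0, 0, 0, 0, 1]

```text
clock: 7.45
eef_pos: [485.6, 0.4, 25.2]
tool_rot: [0.643, 0.766, 0.001, 0.002]
ft_force: [-1.2, 0.3, -0.7]
grip_width: 0.137
```

Emit:
servo_tool:
  deltas:
    - [0, 0, 0, 0, 0, 0, 0.75]
    - [0, 0, 0, 0, 0, 0, 0.65]
    - [0, 0, 0, 0, 0, 0, 0.6]
    - [0, 0, -0.004, 0, 0, 0, 0.6]

```text
clock: 7.85
eef_pos: [485.2, 0.5, 28.5]
tool_rot: [0.643, 0.766, 0.001, 0.002]
ft_force: [0.1, -0.8, 0.4]
grip_width: 0.399
```

Emit:
servo_tool:
  deltas:
    - [0, 0, -0.02, 0, 0, 0, 0.6]
    - [0, 0, -0.04, 0, 0, 0, 0.6]
    - [0, 0, -0.04, 0, 0, 0, 0.6]

```text
clock: 8.15
eef_pos: [481.5, 0.9, 127.0]
tool_rot: [0.643, 0.766, -0.002, -0.004]
ft_force: [0.5, 0.2, 0.6]
grip_width: 0.402
```

```bash
python3 c.py;  python3 - <<'E'
from h import *
s=snap('scene','s7.png');snap('wrist','w7.png')
cv2.imwrite('pics/s7c.png',cv2.resize(s['image'][150:260,200:340,::-1],None,fx=5,fy=5,interpolation=cv2.INTER_CUBIC))
E
```

```text
t 8.15 pos [481.5   0.9 127. ] yaw 9.95 tiltz [-0.0081  0.0013] F [0.5 0.2 0.6] grip 0.402
[-0.0002, 0.001, np.float64(0.0333), 0, 0, np.float64(0.05)]
[-0.0002, 0.001, np.float64(0.0333), 0, 0, np.float64(0.05)]
[-0.0002, 0.001, np.float64(0.0333), 0, 0, np.float64(0.05)]
-- 484.5 1 27 9.8
tilt fix deg about tool [-0.44 -0.15  0.  ]
```

View pics/s7c.png

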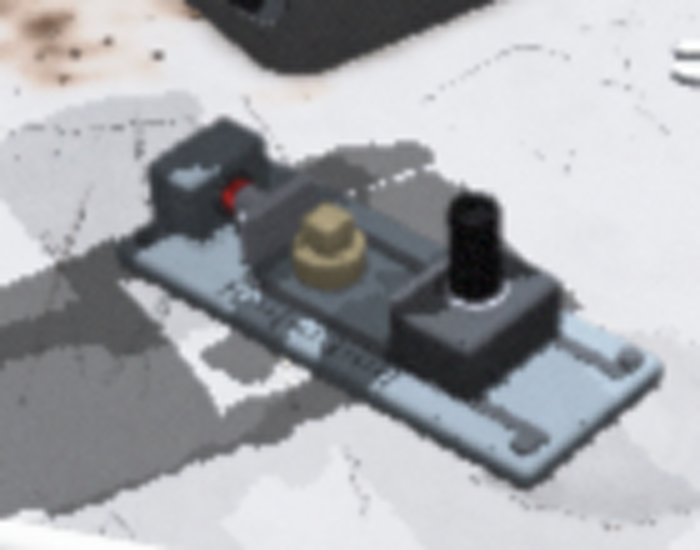

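View pics/w7.png

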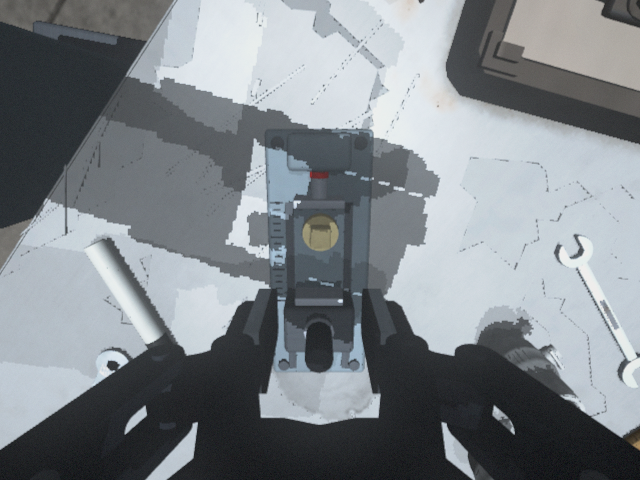

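```bash
python3 - <<'E'
from h import *
s=dict(np.load('pics/w7.npz'));P=pts(s);Z=P[...,2]
m=(Z>66)&(Z<76);r=np.zeros_like(m);r[300:400,295:345]=1;m&=r
print(m.sum(),cv2.minEnclosingCircle(P[m][:,:2].astype(np.float32)),Z[m].mean())
hsv=cv2.cvtColor(s['image'],cv2.COLOR_RGB2HSV);b=((hsv[...,1]>50)&(hsv[...,0]>15)&(hsv[...,0]<38));b[:205]=0;b[260:]=0;b[:,:295]=0;b[:,345:]=0
v,u=np.nonzero(b);print(u.min(),u.max(),v.min(),v.max());print('plug',ray(s,((u.min()+u.max())/2,(v.min()+v.max())/2),21))
from plan import plan
plan([(496.5,-66.5,130,9.8)])
E
```

```text
684 ((495.8934326171875, -65.89259338378906), 9.064338684082031) 71.79633167822021
303 337 216 249
plug [485.06678227   0.93503273  21.        ]
t 8.25 pos [4.851e+02 4.000e-01 1.309e+02] yaw 9.96 tiltz [ 0.0033 -0.0005] F [-0.1  1.1 -0.7] grip 0.399
[-0.034, -0.0002, np.float64(0.0004), 0, 0, np.float64(0.08)]
[-0.034, -0.0001, np.float64(0.0004), 0, 0, np.float64(0.08)]
-- 496.5 -66.5 130 9.8
```

Post at (496,-66), 9.06 mm radius. Move above it, opening to ~50 mm.

Emit:
servo_tool:
  deltas:
    - [-0.034, 0, 0.001, 0, 0, 0, 0.4]
    - [-0.03, 0, 0.01, 0, 0, 0, 0.4]
    - [-0.003, 0, 0.02, 0, 0, 0, 0.4]
    - [0, 0, 0, 0, 0, 0, 0.4]

```text
clock: 8.65
eef_pos: [497.8, -67.3, 100.4]
tool_rot: [0.642, 0.766, 0.002, 0.003]
ft_force: [0.3, -0.1, 0.4]
grip_width: 0.602
```

```bash
sed -i 's/plan(\[.*/plan([(496,-66,46,9.8)])/' c.py; python3 c.py
```

```text
t 8.65 pos [497.8 -67.3 100.4] yaw 10.08 tiltz [ 0.0077 -0.0015] F [ 0.3 -0.1  0.4] grip 0.602
[0.0008, -0.0008, np.float64(0.0272), 0, 0, np.float64(0.14)]
[0.0008, -0.0008, np.float64(0.0272), 0, 0, np.float64(0.14)]
-- 496 -66 46 9.8
tilt fix deg about tool [ 0.42  0.16 -0.  ]
```

Emit:
servo_tool:
  deltas:
    - [0.001, -0.001, 0.025, 0.4, 0.2, 0, 0.4]
    - [0, -0.001, 0.02, 0, 0, 0, 0.4]
    - [0, 0, 0.004, 0, 0, 0, 0.4]
    - [0, 0, 0, 0, 0, 0, 0.4]

```text
clock: 9.05
eef_pos: [496.3, -65.9, 51.4]
tool_rot: [0.642, 0.767, 0.001, -0.0]
ft_force: [0.0, 0.1, 0.4]
grip_width: 0.6
```

```bash
python3 c.py
```

```text
t 9.05 pos [496.3 -65.9  51.4] yaw 10.09 tiltz [0.0005 0.0009] F [0.  0.1 0.4] grip 0.6
[-0.0, -0.0003, np.float64(0.0054), 0, 0, np.float64(0.29)]
-- 496 -66 46 9.8
tilt fix deg about tool [ 0.04 -0.05  0.  ]
```

Emit:
servo_tool:
  deltas:
    - [0, 0, 0.003, 0, 0, 0.3, 0.7]
    - [0, 0, 0, 0, 0, 0, 1]
    - [0, 0, 0, 0, 0, 0, 1]
    - [0, 0, 0, 0, 0, 0, 1]
    - [0, 0, 0, 0, 0, 0, 1]
  force: 30

```text
clock: 9.55
eef_pos: [496.3, -65.7, 50.3]
tool_rot: [0.644, 0.765, 0.0, 0.001]
ft_force: [-0.2, -0.7, -4.9]
grip_width: 0.195
```

```bash
python3 c.py
```

```text
t 9.55 pos [496.3 -65.7  50.3] yaw 9.86 tiltz [ 0.0013 -0.0003] F [-0.2 -0.7 -4.9] grip 0.195
[-0.0002, -0.0004, np.float64(0.0043), 0, 0, np.float64(0.06)]
-- 496 -66 46 9.8
tilt fix deg about tool [ 0.07  0.03 -0.  ]
```

Emit:
servo_tool:
  deltas:
    - [0.004, 0, 0, 0, 0, 0, 1]
    - [0.006, 0, 0, 0, 0, 0, 1]
    - [0.006, 0, 0, 0, 0, 0, 1]
    - [0.006, 0, 0, 0, 0, 0, 1]
    - [0, 0, 0, 0, 0, 0, 1]

```text
clock: 10.05
eef_pos: [492.9, -45.8, 50.3]
tool_rot: [0.644, 0.765, -0.001, 0.002]
ft_force: [-0.3, 3.1, -4.1]
grip_width: 0.197
```

```bash
python3 c.py
```

```text
t 10.05 pos [492.9 -45.8  50.3] yaw 9.85 tiltz [ 0.0022 -0.0042] F [-0.3  3.1 -4.1] grip 0.197
[-0.0204, -0.0004, np.float64(0.0043), 0, 0, np.float64(0.05)]
-- 496 -66 46 9.8
tilt fix deg about tool [ 0.08  0.26 -0.  ]
```

Emit:
servo_tool:
  deltas:
    - [0.004, 0, 0, 0, 0, 0, 1]
    - [0.004, 0, 0, 0, 0, 0, 1]
    - [0.004, 0, 0, 0, 0, 0, 1]
    - [0.004, 0, 0, 0, 0, 0, 1]
    - [0, 0, 0, 0, 0, 0, 1]

```text
clock: 10.55
eef_pos: [490.3, -31.0, 50.3]
tool_rot: [0.644, 0.765, -0.002, 0.003]
ft_force: [0.2, 0.2, -4.0]
grip_width: 0.197
```

```bash
python3 c.py;python3 - <<'E'
from h import *
s=snap('scene','s8.png')
cv2.imwrite('pics/s8c.png',cv2.resize(s['image'][150:260,200:340,::-1],None,fx=5,fy=5,interpolation=cv2.INTER_CUBIC))
s=snap('wrist','w8.png')
E
```

```text
t 10.55 pos [490.3 -31.   50.3] yaw 9.85 tiltz [ 0.0027 -0.0069] F [ 0.2  0.2 -4. ] grip 0.197
[-0.0354, -0.0004, np.float64(0.0043), 0, 0, np.float64(0.05)]
-- 496 -66 46 9.8
tilt fix deg about tool [ 0.09  0.42 -0.  ]
```

View pics/s8c.png

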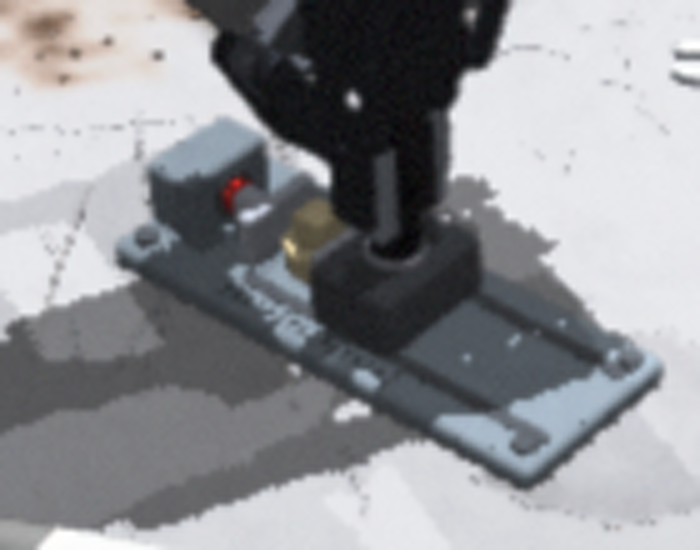

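View pics/w8.png

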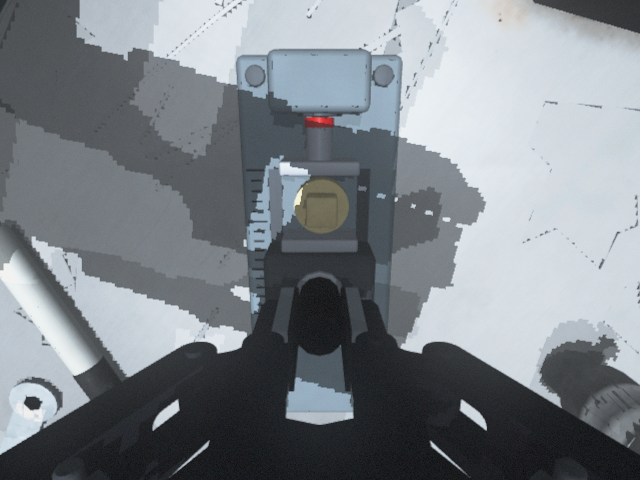

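Emit:
servo_tool:
  deltas:
    - [0.003, 0, 0, 0, 0, 0, 1]
    - [0.003, 0, 0, 0, 0, 0, 1]
    - [0.003, 0, 0, 0, 0, 0, 1]
    - [0, 0, 0, 0, 0, 0, 1]

```text
clock: 11.05
eef_pos: [489.1, -23.9, 50.3]
tool_rot: [0.644, 0.765, -0.003, 0.004]
ft_force: [-0.0, 1.1, -4.7]
grip_width: 0.197
```

```bash
python3 c.py
```

```text
t 11.05 pos [489.1 -23.9  50.3] yaw 9.85 tiltz [ 0.0032 -0.0096] F [-0.   1.1 -4.7] grip 0.197
[-0.0427, -0.0004, np.float64(0.0043), 0, 0, np.float64(0.05)]
-- 496 -66 46 9.8
tilt fix deg about tool [ 0.09  0.57 -0.  ]
```

Jaw ≈ 20.8 mm; about 4–5 mm more.

Emit:
servo_tool:
  deltas:
    - [0.003, 0, 0, 0, 0, 0, 1]
    - [0.003, 0, 0, 0, 0, 0, 1]
    - [0, 0, 0, 0, 0, 0, 1]
    - [0, 0, 0, 0, 0, 0, 1]

```text
clock: 11.45
eef_pos: [488.3, -19.2, 50.3]
tool_rot: [0.644, 0.765, -0.003, 0.005]
ft_force: [-0.2, -4.0, -4.9]
grip_width: 0.196
```

```bash
python3 c.py;python3 - <<'E'
from h import *
s=snap('scene','s9.png')
cv2.imwrite('pics/s9c.png',cv2.resize(s['image'][150:260,200:340,::-1],None,fx=5,fy=5,interpolation=cv2.INTER_CUBIC))
s=snap('wrist','w9.png')
E
```

```text
t 11.45 pos [488.3 -19.2  50.3] yaw 9.85 tiltz [ 0.0037 -0.0117] F [-0.2 -4.  -4.9] grip 0.196
[-0.0474, -0.0004, np.float64(0.0043), 0, 0, np.float64(0.05)]
-- 496 -66 46 9.8
tilt fix deg about tool [ 0.09  0.69 -0.  ]
```

View pics/s9c.png

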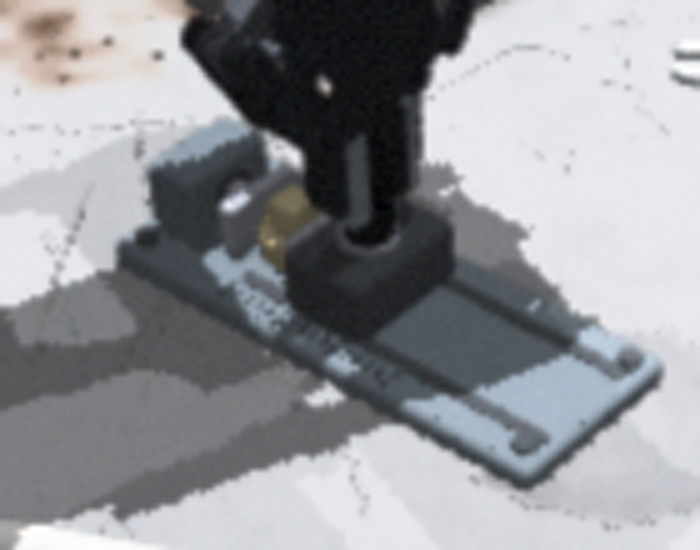

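View pics/w9.png

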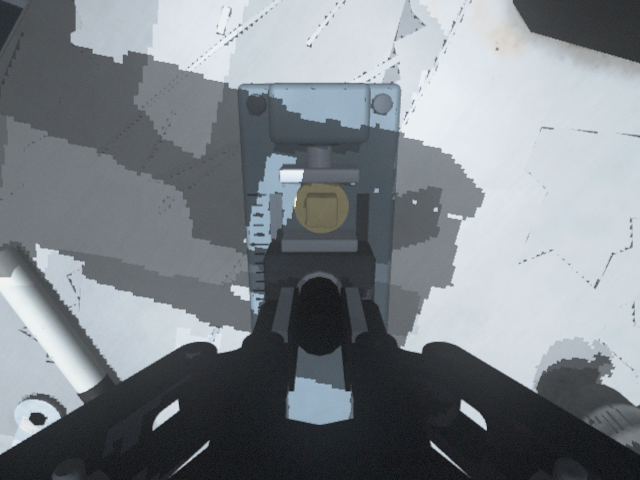

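The red band is gone into the block, and the plug is upright between the faces (wrist 321,207). Release and retreat.

Emit:
servo_tool:
  deltas:
    - [0, 0, 0, 0, 0, 0, 0.7]
    - [0, 0, 0, 0, 0, 0, 0.5]
    - [0, 0, 0, 0, 0, 0, 0.5]
    - [0, 0, -0.005, 0, 0, 0, 0.5]
    - [0, 0, -0.02, 0, 0, 0, 0.5]

```text
clock: 12.05
eef_pos: [488.2, -18.0, 75.7]
tool_rot: [0.644, 0.765, -0.003, 0.004]
ft_force: [0.3, -0.3, 0.2]
grip_width: 0.502
```

Emit:
servo_tool:
  deltas:
    - [0, 0, -0.04, 0, 0, 0, 0.5]
    - [0, 0, -0.03, 0, 0, 0, 0.5]
    - [-0.02, 0, -0.02, 0, 0, 0, 0.5]
    - [0, 0, 0, 0, 0, 0, 0.5]
    - [0, 0, 0, 0, 0, 0, 0.5]

```text
clock: 12.55
eef_pos: [492.4, -36.5, 173.4]
tool_rot: [0.644, 0.765, -0.001, 0.007]
ft_force: [1.0, 0.0, -0.5]
grip_width: 0.5
```

```bash
python3 c.py;python3 - <<'E'
from h import *
s=snap('scene','s10.png')
cv2.imwrite('pics/s10c.png',cv2.resize(s['image'][150:260,200:340,::-1],None,fx=5,fy=5,interpolation=cv2.INTER_CUBIC))
s=snap('wrist','w10.png')
P=pts(s);Z=P[...,2]
m=(Z>66)&(Z<76);r=np.zeros_like(m);r[200:420,280:360]=1;m&=r
c=np.array(cv2.minEnclosingCircle(P[m][:,:2].astype(np.float32))[0]);print(c)
th=np.radians(9.8);y=np.array([-np.sin(th),np.cos(th)]);print('jaw',21-(c-[488.9,-24.5])@y)
E
```

```text
t 12.55 pos [492.4 -36.5 173.4] yaw 9.85 tiltz [ 0.0091 -0.0105] F [ 1.   0.  -0.5] grip 0.5
[-0.0099, -0.0005, np.float64(0.0425), 0, 0, np.float64(0.02)]
[-0.0099, -0.0005, np.float64(0.0425), 0, 0, np.float64(0.02)]
[-0.0099, -0.0005, np.float64(0.0425), 0, 0, np.float64(0.02)]
-- 496 -66 46 9.8
tilt fix deg about tool [ 0.41  0.68 -0.  ]
[487.95678711 -19.69388199]
jaw 16.103469556728932
```

View pics/s10c.png

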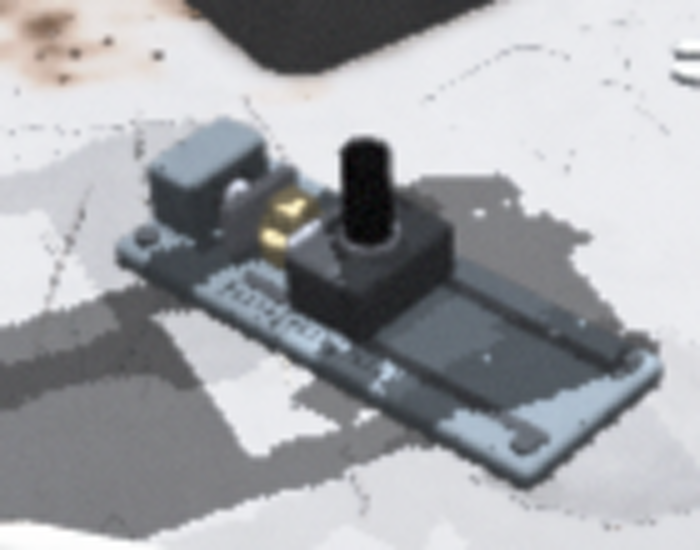

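View pics/w10.png

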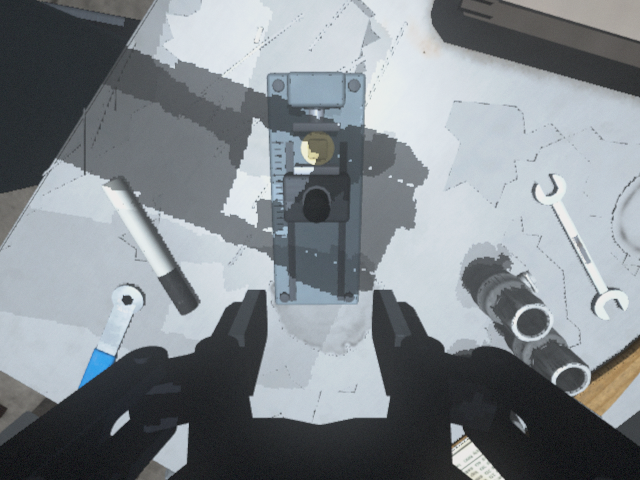

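The plug (wrist 317,149) stands upright between the faces. The red band is hidden, the jaw reads about 16 mm, and the arm is clear.

```bash
python3 -c "
from h import *
print(hand_in())"
```

```text
the job is handed in; nothing more can be done
None
```

I stood the brass plug upright on the gauge bed, slid the jaw by its post until the plug pushed the anvil back, then let go. I handed the job in at about 12.7 s.

**Last checks:**
- **Plug:** in both the scene and wrist views it is upright and near the middle of the faces.
- **Anvil:** the red band is out of sight inside the block.
- **Jaw:** the post's position puts the gap at about 16 mm, so the anvil is in by about 9 mm.
- **Arm:** the gripper is clear of everything, and the wrist force is about 1 N, within its noise.

**Disagreements:** before grasping, the scene and top cameras differed by about 3 to 8 mm on the plug, gauge and post positions. I used the wrist camera instead, and it matched where the grasps landed. No check failed, and hand-in gave no verdict.

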